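Tip the card-case mould down and push it home against the stop bar

ROBOT

A 6-joint arm with a two-finger parallel gripper is mounted at the origin on the work surface. World frame = base frame: x ahead of the robot, y to its left, z up, the work surface at z = 0. Lengths are in m, angles in rad, forces in N, time in s.
With the tool pointing down it reaches from about 0.35 to 0.975 m from the base axis. Payload 7.1 kg.
Tool frame: the origin (TCP) lies midway between the tips of the shut fingers; the grasp point (between the pads) lies 19 mm behind it; z points along the fingers, y is the line along which they close (so a half turn about z gives the same grasp; the last joint's range is limited). The gripper opens to 88 mm and grips with 3 to 60 N. Pads are 20 mm wide; open, the fingers measure 115 mm over their backs; the gripper's body (75 mm by 178 mm) begins 61 mm behind the grasp point.
Start: joints at [-1.184, 0.423, 1.63, -0, 1.089, -0.019], TCP at [0.247, -0.574, 0.223] pointing down, gripper open.
Joint ranges: [-3, 3], [-0.9, 2.11], [0.09, 2.58], [-1.31, 4.45], [0.11, 2.69], [-2.54, 2.54]. Speed limits (rad/s): [2.39, 2.39, 3.01, 3.14, 3.14, 3.14].

INTERFACE

Orientations are given as a unit quaternion [w, x, y, z].
In Python, from station import manip, kin, viewer, nets gives the robot as it stands. Calls block until the motion is done:
- manip.move_pose(position, orientation): joint-space move of the TCP to a pose.
- manip.movel(position, frame=None, v=0.15, until_force=None): straight line of the TCP; frame=None keeps the orientation; v is the mean speed in m/s. With until_force (N) it stops when the force on the tool has changed by that much, and returns True; else False.
- manip.movej(angles): joint-space move.
- manip.command_gripper(opening): opening from 0.0 (shut) to 1.0 (fully open); the grip force is fixed at half the most; returns when the fingers have stopped.
- manip.wait(seconds).
- kin.inverse_kinematics(position, orientation): joint angles nearest the present ones, or None.
- viewer.read_camera(name): name is "scene" or "top" or "wrist"; returns the picture (420x560x3 uint8, red, green, blue); there is no depth.
- viewer.camera_info(name): a dict with "intrinsics" (3x3 intrinsics, pixels), "T" (4x4, takes a point from camera to world coordinates); the wrist camera has in their place "tool_from_camera" (4x4, takes a point from camera to tool coordinates, whose origin is the TCP and whose axes are the flange's). Camera axes: x right, y up, looking along -z (the intrinsics and any distortion apply to the point x, -y, -z); pixel columns grow to the right and rows downward; lengths in m; the calibration is good to about 2 mm. A picture is of the moment at which its call begins: read the wrist's pose just before it. camera_info takes no time and is no camera call.
A pose or a line that the arm cannot do raises manip.MotionError and nothing moves.
- manip.job_done(): hands the job in; it is judged then, once.
Trained networks look in the newest picture that a camera, given by its name, has taken for a name from the list of things; names that differ only in an ending like _2 or _b are one class to them, and where a whole thing is asked for, a point or a joint stands for the part that bears it (a point fixed in the world has none). Each returns a list of dicts, best first, with "conf" (0 to 1); they miss things now and then, are a little off and sometimes report something else, mostly with a low value. They report only what shows in the picture. A call takes as long as a camera call.
- nets.recognise(camera, query): "bbox" ([centre column, centre row, width, height] in pixels, round what is visible of it).
Readings, each from a call of its own:
- manip.get_time(): time.
- manip.get_joint_pos(): joint angles.
- manip.get_qvel(): joint speeds.
- manip.get_effort(): joint torques, N m.
- manip.get_tcp_pos(): TCP position.
- manip.get_ee_rot(): TCP orientation.
- manip.get_ft_force(): force on the tool from outside, world axes, zero at the start.
- manip.get_ft_torque(): the same for the moment, N m.
- manip.get_grip_width(): opening from 0.0 (shut) to 1.0 (fully open).
- manip.get_finger_force(): force on a finger pad.
Only numpy, scipy, OpenCV 4.12 (cv2) and the standard library are available. Lean on these libraries where they do the work, as an engineer would, in place of code of your own. Each camera call takes 0.05 s, during which the arm holds its last target. There are 200 camera calls.

TASK

Two wooden leather moulds stand on end on the cutting mat, their raised forms facing away from the long steel stop bar. Push over the one with the oblong form so that it falls towards the bar and lies flat with its form up, then push it along the mat until its leading end is flush and square against the bar; never pick it up. Leave the round mould standing and everything else where it is.

Things in the scene. Friction and masses are not known exactly. Their poses are not given: they have to be found in the camera images.
- mould_oblong: The mould to tip: light-wood board 120 mm tall, 90 wide, 30 thick, about 0.27 kg, standing loose on its 30 x 90 mm end. Origin: centre of that end (its underside while it stands, its trailing end once tipped). z runs up the board, y along its width, x square out of the face with the oblong form, away from the stop bar. That face is 15 mm from the origin along x; it is bare from z = 72 to 120 mm.
- mould_oblong_form (a point): Middle of the oblong form's front (body point 27, 0, 50 mm). The form is a wooden block with rounded edges, 66 mm wide and 44 mm high (z = 28 to 72 mm), 12 mm proud of the face. Once the mould lies on its back, x points up, the board's top is 30 mm and the form's top 42 mm above the mat.
- mould_oblong_head (a point): The middle of the mould's upper end (body point 0, 0, 120 mm): the end that must finish against the bar. Pushed towards -x near here, the mould turns over its far lower edge without sliding; past about 16 degrees (some 35 mm of push) it falls by itself onto its back, and this end then lies about 40 to 100 mm short of the bar.
- mould_oblong_mid (a point): The middle of the mould's board (body point 0, 0, 60 mm): 60 mm above the mat while it stands, 15 mm when it lies flat.
- mould_round: The other mould, to be left standing: the same board (120 x 90 x 30 mm), origin and axes alike, but its form is a round plug 46 mm across, 25 mm proud, centred at z = 50 mm. It stands beside the oblong one, about 170 mm centre to centre along the bar; which of the two is nearer the robot varies.
- stop_bar: Steel stop bar fixed to the bench: 300 mm long, 20 mm wide, 18 mm high. Origin: centre of its underside. x points square out of its working face towards the moulds (roughly world -y, within 0.15 rad), y runs along its length. The working face lies at x = 10 mm.
- spool: Thread spool, 28 mm across, 42 mm high, standing midway between the two moulds. Origin: centre of its underside. Leave alone.
- maul: Wooden maul standing on its head (64 mm across), 185 mm tall, beyond the bar. Origin: centre of its underside. Leave alone.
- glue_tin: Tin 72 mm across, 65 mm high, behind the moulds (on the side away from the bar, 110 mm or more clear of their forms). Origin: centre of its underside. Leave alone.
- wax_jar: Jar 56 mm across, 55 mm high, behind the moulds like the tin. Origin: centre of its underside. Leave alone.
- awl: Awl with a wooden handle, 130 mm long, lying beyond the bar. Origin: under its middle. Leave alone.
- bead_cup: Aluminium cup 60 mm across, 50 mm high, beyond the end of the bar that is farther from the robot. Origin: centre of its underside. Leave alone.
- coaster: Round dark-wood box with a cork top, 90 mm across, 23 mm high, beyond the bar. Origin: centre of its underside. Leave alone.

How it is judged:
By the outcome, as a careful person would: the job done as asked, in the order asked, and still so for the second after the job is handed in, with the robot touching nothing.
It also fails if it takes over 45 s, if anything falls off the work surface, if the arm or the gripper's body presses on something with over 40 N, if the wrist force passes 120 N, or if a joint passes its speed limit or range.

## Working session

There is one attempt and no reset: what is moved stays moved. The work goes in short steps, each a Python script; the robot and the scene stay as the last script left them, time stands still between calls to the robot, and variables do not carry over. Pictures are saved under pics/ and viewed, at most 10 in all, crops included, and the job is handed in when it is done.

```bash
mkdir -p pics; ls; python3 - <<'E'
from station import manip,kin,viewer,nets
import cv2,numpy as np
np.set_printoptions(precision=4,suppress=True)
for c in ["top","scene"]:
    im=viewer.read_camera(c); cv2.imwrite(f"pics/{c}0.png",im[:,:,::-1])
    i=viewer.camera_info(c); print(c,i)
    for q in ["mould_oblong","mould_round","mould_oblong_form","stop_bar","spool","glue_tin","wax_jar"]:
        print(q,[(np.round(d["bbox"],1).tolist(),round(d["conf"],2)) for d in nets.recognise(c,q)[:2]])
print(manip.get_time(),manip.get_ee_rot())
E
```

```text
pics
station.py
top {'intrinsics': array([[435.9048,   0.    , 278.0215],
       [  0.    , 435.9048, 208.474 ],
       [  0.    ,   0.    ,   1.    ]]), 'T': array([[ 0.0264,  0.9885, -0.1492,  0.4409],
       [-0.9996,  0.0242, -0.0163,  0.03  ],
       [-0.0125,  0.1496,  0.9887,  1.2009],
       [ 0.    ,  0.    ,  0.    ,  1.    ]])}
mould_oblong [([344.0, 185.9, 21.3, 39.4], 0.7), ([163.8, 218.8, 34.7, 28.5], 0.37)]
mould_round [([344.7, 253.2, 23.2, 35.4], 0.63)]
mould_oblong_form [([339.8, 185.6, 21.6, 46.6], 0.67)]
stop_bar [([260.1, 230.6, 17.2, 108.1], 0.79)]
spool []
glue_tin [([419.1, 194.2, 27.2, 32.6], 0.83), ([345.2, 253.1, 26.3, 35.3], 0.65)]
wax_jar [([420.0, 244.9, 26.7, 20.1], 0.9)]
scene {'intrinsics': array([[396.5503,   0.    , 278.4317],
       [  0.    , 396.5503, 210.3651],
       [  0.    ,   0.    ,   1.    ]]), 'T': array([[-0.1171, -0.7357,  0.6671,  1.2512],
       [ 0.9931, -0.0891,  0.0761,  0.0907],
       [ 0.0034,  0.6714,  0.7411,  0.7905],
       [ 0.    ,  0.    ,  0.    ,  1.    ]])}
mould_oblong [([217.3, 233.1, 25.0, 62.1], 0.81)]
mould_round [([231.6, 179.6, 26.1, 53.9], 0.81), ([221.7, 232.2, 23.6, 59.9], 0.59)]
mould_oblong_form [([220.6, 233.2, 24.7, 60.7], 0.96)]
stop_bar [([311.7, 222.9, 14.4, 87.9], 0.87)]
spool []
glue_tin [([141.0, 227.8, 35.4, 37.3], 0.59)]
wax_jar [([155.7, 188.8, 19.0, 29.0], 0.77)]
0.8 [ 0.      0.9795  0.2015 -0.    ]
```

```bash
python3 - <<'E'
import cv2
a=cv2.imread("pics/top0.png")[130:310,220:460]; cv2.imwrite("pics/top0c.png",cv2.resize(a,None,fx=3.33,fy=3.33,interpolation=cv2.INTER_CUBIC))
a=cv2.imread("pics/scene0.png")[130:310,110:350]; cv2.imwrite("pics/scene0c.png",cv2.resize(a,None,fx=3.33,fy=3.33,interpolation=cv2.INTER_CUBIC))
E
```

```text
(no output)
```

View pics/top0c.png

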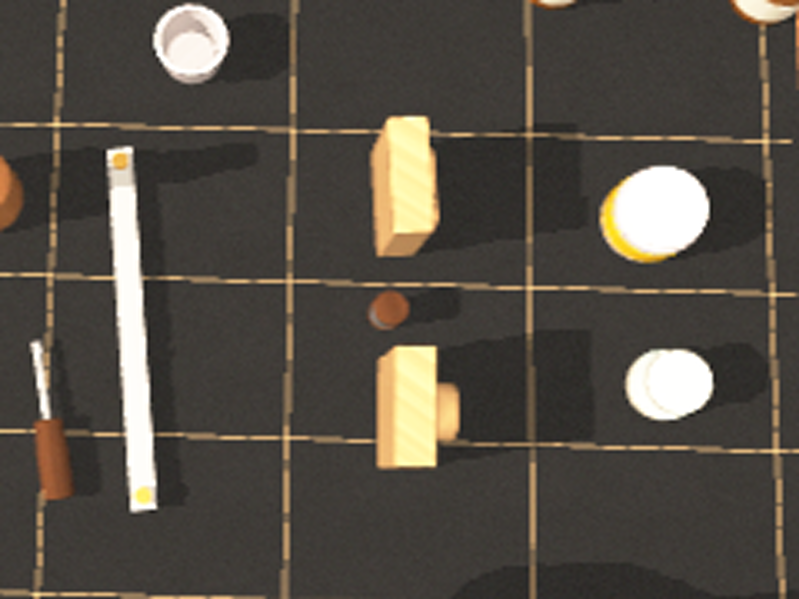

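View pics/scene0c.png

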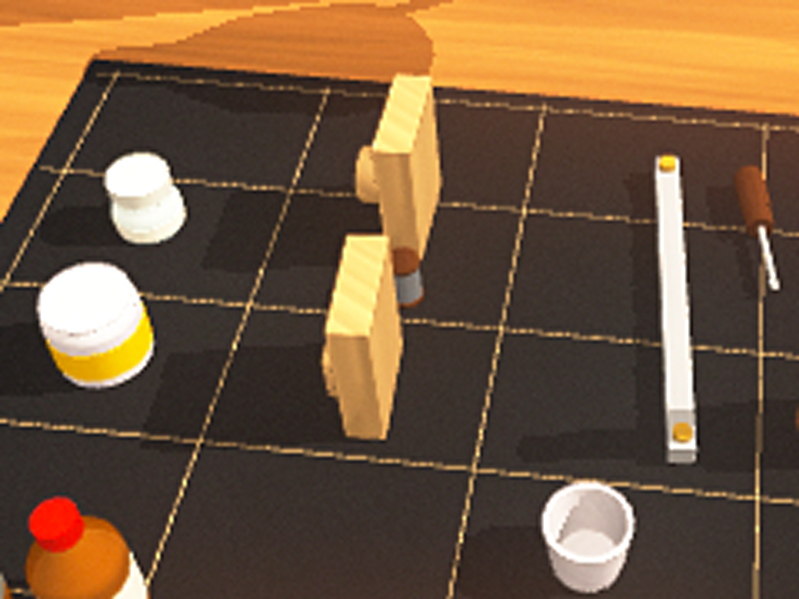

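The oblong mould is the farther one (top view crop at about 410,175; scene crop at about 360,340). The round one has its plug on the right, at crop 450,410. The bar runs from (120,150) to (143,510) in the crop. Next I'll turn these into world positions.

```bash
cat > h.py <<'E'
from station import manip,kin,viewer,nets
import cv2,numpy as np
np.set_printoptions(precision=4,suppress=True)
def pose_T(p,q):
    w,x,y,z=q
    from scipy.spatial.transform import Rotation as R
    T=np.eye(4);T[:3,:3]=R.from_quat([x,y,z,w]).as_matrix();T[:3,3]=p;return T
def camT(c):
    i=viewer.camera_info(c)
    if "T" in i: return i["intrinsics"],i["T"],i
    return i["intrinsics"],pose_T(manip.get_tcp_pos(),manip.get_ee_rot())@i["tool_from_camera"],i
def back(K,T,px,z,D=None):
    px=np.array(px,float).reshape(-1,1,2)
    n=cv2.undistortPoints(px,K,D)[:,0]
    d=np.c_[n[:,0],-n[:,1],-np.ones(len(n))]@T[:3,:3].T
    return T[:3,3]+d*((z-T[2,3])/d[:,2])[:,None]
def quat(a): return [0,np.cos(a/2),np.sin(a/2),0]
E
python3 - <<'E'
from h import *
K,T,_=camT("top"); s=lambda L:[(220+u/3.333,130+v/3.333) for u,v in L]
print("bar",back(K,T,s([(133,148),(157,508),(108,150),(131,511)]),.018))
print("obl",back(K,T,s([(388,117),(430,117),(427,233),(391,233)]),.12))
print("rnd",back(K,T,s([(396,347),(437,347),(437,467),(394,467)]),.12))
K,T,_=camT("scene"); s=lambda L:[(110+u/3.333,130+v/3.333) for u,v in L]
print("bar",back(K,T,s([(657,157),(668,450)]),.018))
print("obl",back(K,T,s([(346,235),(389,237),(374,335),(328,331)]),.12))
print(camT("wrist")[2])
for a in (np.pi/2,-np.pi/2): print(kin.inverse_kinematics([.55,-.2,.3],quat(a)))
E
```

```text
bar [[0.7139 0.1024 0.018 ]
 [0.4186 0.0735 0.018 ]
 [0.7117 0.1232 0.018 ]
 [0.4156 0.0943 0.018 ]]
obl [[ 0.7191 -0.0976  0.12  ]
 [ 0.7199 -0.1295  0.12  ]
 [ 0.6301 -0.1275  0.12  ]
 [ 0.6294 -0.1004  0.12  ]]
rnd [[ 0.5434 -0.1047  0.12  ]
 [ 0.5442 -0.1351  0.12  ]
 [ 0.4557 -0.1352  0.12  ]
 [ 0.4549 -0.1037  0.12  ]]
bar [[0.4193 0.0775 0.018 ]
 [0.7181 0.1058 0.018 ]]
obl [[ 0.6351 -0.1314  0.12  ]
 [ 0.6333 -0.1011  0.12  ]
 [ 0.7213 -0.0928  0.12  ]
 [ 0.7216 -0.1235  0.12  ]]
{'intrinsics': array([[316.9109,   0.    , 279.4468],
       [  0.    , 316.9109, 211.3398],
       [  0.    ,   0.    ,   1.    ]]), 'tool_from_camera': array([[-0.0005,  0.9706,  0.2408,  0.066 ],
       [ 1.    ,  0.0002,  0.0013,  0.0012],
       [ 0.0012,  0.2408, -0.9706, -0.1634],
       [ 0.    ,  0.    ,  0.    ,  1.    ]])}
[-0.3691  0.2853  1.645  -0.      1.2114 -0.3691]
None
```

```bash
python3 - <<'E'
from h import *
manip.command_gripper(0.45)
manip.move_pose([.677,-.2,.26],quat(np.pi/2+.097))
K,T,i=camT("wrist"); im=viewer.read_camera("wrist"); cv2.imwrite("pics/w1.png",im[:,:,::-1]); np.savez("w1.npz",K=K,T=T)
print(manip.get_tcp_pos(),manip.get_time(),manip.get_grip_width())
E
```

```text
[ 0.6765 -0.2012  0.2599] 3.7917 0.44685652932604125
```

View pics/w1.png

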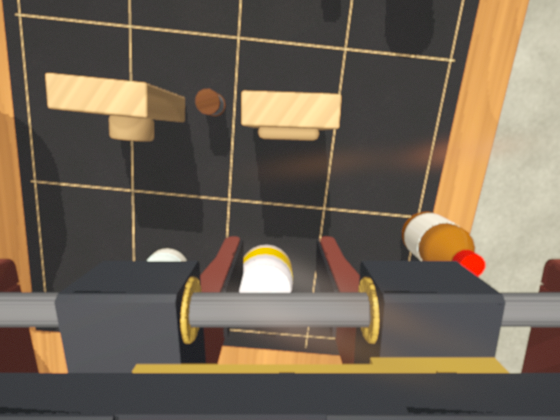

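The oblong mould's top face shows at (242,91), (340,95), (340,129) and (242,126), with its form just below at (288,133). The round mould is to the left and the spool at (208,102). The tin sits below the fingers.

```bash
python3 - <<'E'
from h import *
d=np.load("w1.npz"); K,T=d["K"],d["T"]
P=back(K,T,[(242,91),(340,95),(340,129),(242,126)],.12); print(P,P.mean(0),np.arctan2(*(P[1]-P[0])[[1,0]]),np.arctan2(*(P[2]-P[3])[[1,0]]))
print("spool",back(K,T,[(206,101)],.042))
K,T,_=camT("top"); print("tin/jar tops",back(K,T,[(419.1,194.2)],.065),back(K,T,[(420,244.9)],.055))
a=cv2.imread("pics/w1.png")[70:150,225:360]; cv2.imwrite("pics/w1c.png",cv2.resize(a,None,fx=5.9,fy=5.9,interpolation=cv2.INTER_CUBIC))
E
```

```text
[[ 0.6342 -0.1035  0.12  ]
 [ 0.7226 -0.0986  0.12  ]
 [ 0.7267 -0.128   0.12  ]
 [ 0.6362 -0.134   0.12  ]] [ 0.6799 -0.116   0.12  ] 0.05633920724957954 0.06523215921405799
spool [[ 0.5844 -0.1096  0.042 ]]
tin/jar tops [[ 0.6595 -0.3223  0.065 ]] [[ 0.5266 -0.3248  0.055 ]]
```

View pics/w1c.png

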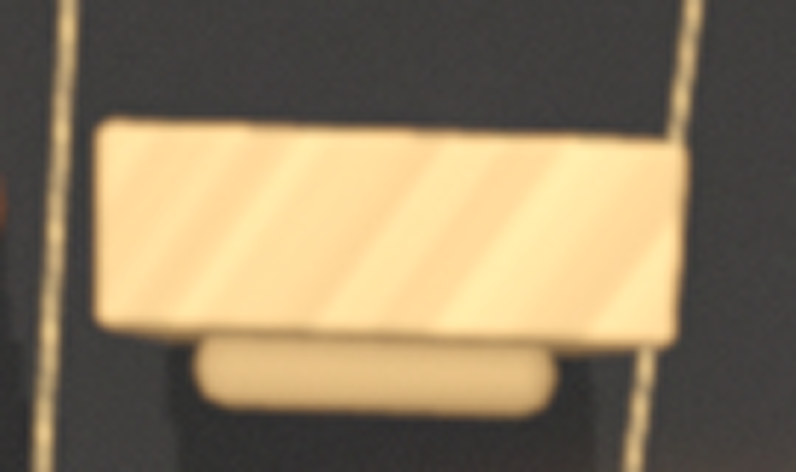

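```bash
python3 - <<'E'
from h import *
a=.063; n=np.array([-np.sin(a),np.cos(a),0]); c=np.array([.678,-.115,0])
P=lambda d,z: c+n*d+[0,0,z]
manip.move_pose(P(-.075,.2),quat(np.pi/2+a))
manip.movel(P(-.065,.098))
hit=manip.movel(P(-.015,.098),v=.06,until_force=1.5); print("contact",hit,(manip.get_tcp_pos()-c)@n)
d=(manip.get_tcp_pos()-c)@n
if hit:
    manip.movel(P(d+.047,.098),v=.08); print(manip.get_ft_force())
    manip.wait(.6)
    manip.movel(P(-.075,.098),v=.25); manip.movel(P(-.085,.26),v=.25)
    K,T,i=camT("wrist"); im=viewer.read_camera("wrist"); cv2.imwrite("pics/w2.png",im[:,:,::-1]); np.savez("w2.npz",K=K,T=T)
print(manip.get_tcp_pos(),manip.get_time())
E
```

```text
contact False -0.0152229088108845
[ 0.6789 -0.1302  0.0979] 5.9583
```

Tipping takes only about 0.4 N (m·g·15/98), so the threshold was never going to trip. I'll push on by distance.

```bash
python3 - <<'E'
from h import *
a=.063; n=np.array([-np.sin(a),np.cos(a),0]); c=np.array([.678,-.115,0])
P=lambda d,z: c+n*d+[0,0,z]
manip.movel(P(.025,.098),v=.08)
manip.wait(.5)
manip.movel(P(-.085,.11),v=.25); manip.movel(P(-.085,.26),v=.25)
K,T,i=camT("wrist"); im=viewer.read_camera("wrist"); cv2.imwrite("pics/w2.png",im[:,:,::-1]); np.savez("w2.npz",K=K,T=T)
print(manip.get_tcp_pos(),manip.get_time())
E
```

```text
[ 0.6822 -0.1987  0.2576] 8.5
```

View pics/w2.png

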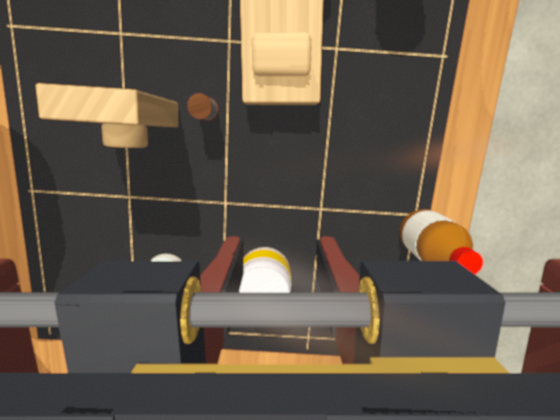

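It lies flat with the form up. The trailing edge runs from (242,104) to (320,104), and the round mould and spool haven't moved. I'll push it along the bar's normal until a firm contact.

```bash
python3 - <<'E'
from h import *
d=np.load("w2.npz"); E_=back(d["K"],d["T"],[(242,102),(320,102)],.03); print(E_)
a=.096; n=np.array([-np.sin(a),np.cos(a),0]); c=E_.mean(0); c[2]=0
b=np.array([.566,.088,0]); print("trailing to bar",(b-c)@n,"along bar",(c-b)@[np.cos(a),np.sin(a),0])
P=lambda s,z: c+n*s+[0,0,z]
manip.move_pose(P(-.05,.2),quat(np.pi/2+a))
manip.movel(P(-.045,.06),v=.2)
manip.movel(P(-.045,.017),v=.1)
g=(b-c)@n-.120   # gap of head to bar
manip.movel(P(g-.03,.017),v=.08); print("gap",g,manip.get_ft_force())
hit=manip.movel(P(g+.015,.017),v=.03,until_force=12)
s=(manip.get_tcp_pos()-c)@n; print(hit,"pushed to",s,"end-gap",s-g,manip.get_ft_force(),manip.get_ft_torque())
K,T,i=camT("wrist"); im=viewer.read_camera("wrist"); cv2.imwrite("pics/w3.png",im[:,:,::-1])
im=viewer.read_camera("top"); cv2.imwrite("pics/top1.png",cv2.resize(im[120:300,220:460,::-1],None,fx=3.33,fy=3.33,interpolation=cv2.INTER_CUBIC))
print(manip.get_tcp_pos(),manip.get_time())
E
```

```text
[[ 0.6327 -0.1015  0.03  ]
 [ 0.7241 -0.0957  0.03  ]]
trailing to bar 0.19656049704046247 along bar 0.09402253892463272
gap 0.07656049704046247 [-0.153   0.1478  0.0812]
True pushed to 0.06757136097396436 end-gap -0.008989136066498107 [ 0.1681 -2.581   2.4445] [-0.5445 -0.103   0.058 ]
[ 0.6723 -0.0314  0.0168] 12.575
```

View pics/w3.png

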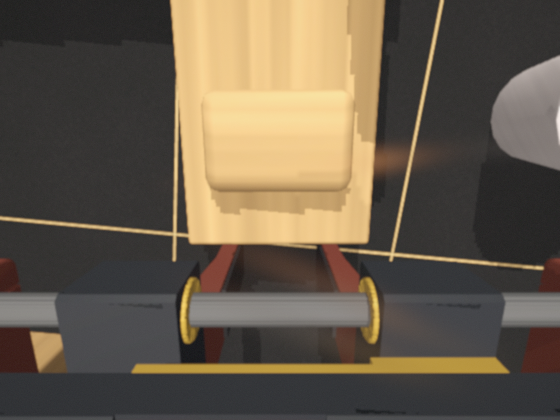

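Contact came exactly at the expected distance, given the 10 mm finger half-width. I'll press a little more to seat it, retract, and check.

```bash
python3 - <<'E'
from h import *
a=.096; n=np.array([-np.sin(a),np.cos(a),0]); p=manip.get_tcp_pos(); p[2]=.017
hit=manip.movel(p+n*.008,v=.015,until_force=20); q=manip.get_tcp_pos(); print(hit,(q-p)@n,manip.get_ft_force())
q[2]=.017
manip.movel(q-n*.04,v=.08)
manip.movel(q-n*.06+[0,0,.1],v=.2)
manip.movel(q-n*.0+[0,0,.26],v=.25)
K,T,i=camT("wrist"); im=viewer.read_camera("wrist"); cv2.imwrite("pics/w4.png",im[:,:,::-1]); np.savez("w4.npz",K=K,T=T)
print(manip.get_time())
E
```

```text
True 1.3180000191867441e-05 [ 0.3938 -2.0757  1.5976]
15.125
```

View pics/w4.png

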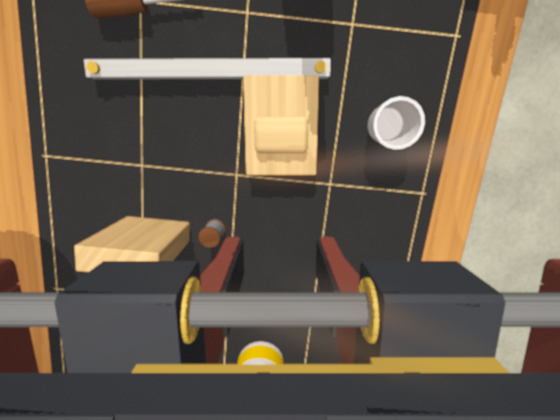

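The mould's head meets the bar at (245–318, 77), well inside the bar's end at 329. I'll zoom in to check the joint.

```bash
python3 - <<'E'
from h import *
a=cv2.imread("pics/w4.png")[50:185,200:345]; cv2.imwrite("pics/w4c.png",cv2.resize(a,None,fx=4.4,fy=4.4,interpolation=cv2.INTER_CUBIC))
d=np.load("w4.npz");K,T=d["K"],d["T"]
e=back(K,T,[(246,175),(316,174)],.03); b=back(K,T,[(86,77),(328,76)],.018)
f=lambda p:np.arctan2(p[1][1]-p[0][1],p[1][0]-p[0][0]); print(e,b,f(e),f(b))
u=b[1]-b[0];u/=np.linalg.norm(u); print("trailing-bar dist",[(float(np.cross(u[:2],(x-b[0])[:2]))) for x in e])
E
```

```text
[[ 0.6271 -0.0255  0.03  ]
 [ 0.7168 -0.0153  0.03  ]] [[0.4203 0.0744 0.018 ]
 [0.7177 0.1048 0.018 ]] 0.11332587411128807 0.10195021536557813
trailing-bar dist [-0.12040217982038849, -0.11937524329185512]<stdin>:6: DeprecationWarning: Arrays of 2-dimensional vectors are deprecated. Use arrays of 3-dimensional vectors instead. (deprecated in NumPy 2.0)
```

View pics/w4c.png

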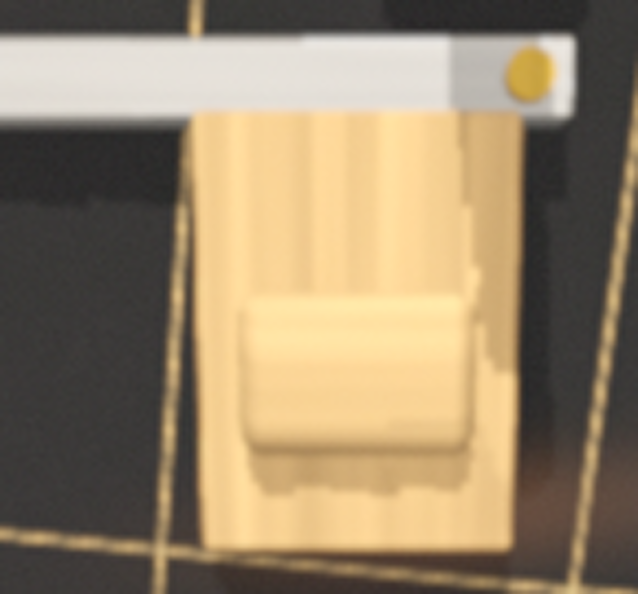

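It measures flush, at 120.4 and 119.4 mm. I'll make one more slow nudge from a fresh force baseline to confirm it's seated.

```bash
python3 - <<'E'
from h import *
a=.098; n=np.array([-np.sin(a),np.cos(a),0]); q=np.array([.6723,-.0314,.017])
manip.move_pose(q-n*.05+[0,0,.1],quat(np.pi/2+a))
manip.movel(q-n*.04,v=.15)
manip.movel(q-n*.006,v=.08)
hit=manip.movel(q+n*.008,v=.01,until_force=15); r=manip.get_tcp_pos(); print(hit,(r-q)@n,manip.get_ft_force())
manip.movel(q-n*.04,v=.06); manip.movel(q-n*.06+[0,0,.15],v=.2)
manip.movel(q+[0,0,.26],v=.25); manip.wait(.3)
K,T,i=camT("wrist"); im=viewer.read_camera("wrist")
o=cv2.imread("pics/w4.png"); cv2.imwrite("pics/w5.png",np.hstack([o[40:190,180:360],im[40:190,180:360,::-1]]).repeat(2,0).repeat(2,1))
print(manip.get_time())
E
```

```text
True 3.6793742776500305e-05 [ 0.4143 -1.9897  1.9637]
20.825
```

View pics/w5.png

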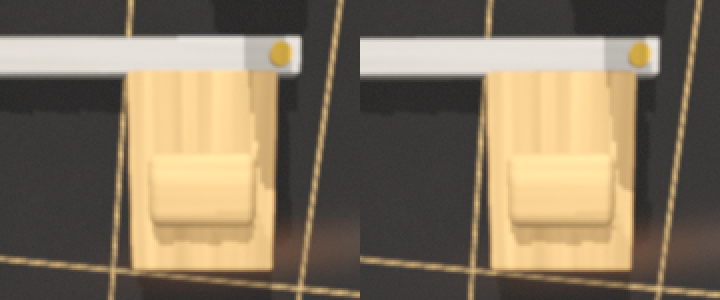

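The second push stopped at the same place to within 0.04 mm. The picture is unchanged: the head is flush on the bar, with no gap.

```bash
python3 -c "
from station import manip
print(manip.job_done(),manip.get_time())"
```

```text
the job is handed in; nothing more can be done
the job is handed in; nothing more can be done
```

The oblong mould was tipped onto its back with its form up and pushed flush and square against the stop bar. The round mould is still standing, nothing else was seen to move, and the job was handed in at about 21 s.

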